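Sort the bench labware into its trays

ROBOT

A 7-joint arm with a two-finger parallel gripper is mounted at the origin on the work surface. World frame = base frame: x ahead of the robot, y to its left, z up, the work surface at z = 0. Lengths are in m, angles in rad, forces in N, time in s.
With the tool pointing down it reaches from about 0.35 to 0.9 m from the base axis. Payload 19.9 kg.
Tool frame: the origin (TCP) lies midway between the tips of the shut fingers; the grasp point (between the pads) lies 19 mm behind it (bot.grasp_offset is the z of the grasp point in the tool frame, in m); z points along the fingers, y is the direction in which the jaws open and shut (so a half turn about z gives the same grasp; the last joint's range is limited). The gripper opens to 94 mm and grips with 3 to 60 N. Pads are 16 mm wide; open, the fingers measure 119 mm over their backs; the gripper's body (75 mm by 177 mm) begins 78 mm behind the grasp point.
Start: joints at [1.111, 0.417, -0.01, 1.614, 0.005, 1.111, -0.053], TCP at [0.254, -0.571, 0.205] pointing down, gripper open.
Joint ranges: [-2.81, 2.81], [-0.39, 2.02], [-1.27, 1.25], [0.06, 2.57], [-1.19, 4.33], [0.19, 2], [-2.82, 2.82]. Speed limits (rad/s): [1.89, 1.89, 2.39, 2.39, 3.01, 3.01, 3.01].

INTERFACE

Orientations are given as a unit quaternion [w, x, y, z].
In Python, from rig import bot, optics gives the robot as it stands.
- The arm moves only by the tool arm_command, never from a script. Its argument "plan" is one flat list of numbers, 4 for each row, row after row: the shift along the tool's x, y, z in mm, then the turn about the tool's z in degrees. A call has 1 to 20 rows; each row shifts and turns the pose as measured when the row begins, along the tool's axes as they then stand; what a row does not reach is not made up. A row lasts 1/10 s, in which the tool goes at most 50 mm and 8.59 degrees, less where a joint would pass 70% of its speed; a pose out of reach is approached as far as the arm can. A call with a gripper value outside its range is refused whole. "hand" is the finger opening in mm, from 0 to 94, set as the call begins (left out, the last holds). The fingers move at their own pace and stop on an object; "squeeze" is the grip in N (left out, the last holds). Time passes only in rows, so rows that do not move let the fingers close. It gives the time, the measured TCP pose, the force and the opening at its end, in the units of the state.
- bot.sense(): the state, without advancing time (a new reading comes with each control period).
- optics.get_image(name): name is "side" or "top"; returns the picture (420x560x3 uint8, blue, green, red); there is no depth.
- optics.calibration(name): a dict with "intrinsics" (3x3 intrinsics, pixels), "dist_coeffs" ([k1, k2, p1, p2, k3] as OpenCV has them; the pictures are not rectified), "extrinsics" (4x4, takes a point from camera to world coordinates). Camera axes: x right, y up, looking along -z (the intrinsics and any distortion apply to the point x, -y, -z); pixel columns grow to the right and rows downward; lengths in m; the calibration is good to about 2 mm. A picture is of the moment at which its call begins. calibration takes no time and is no camera call.
- bot.sign_off(): hands the job in, once; it reports no verdict.
The state is a dict: "clock": time; "joint_pos": joint angles; "joint_vel": joint speeds; "joint_torque": joint torques, N m; "position": TCP position; "ee_rot": TCP orientation; "wrist_force": force on the tool from outside, world axes, zero at the start; "torque": the same for the moment, N m; "opening": finger opening in m.
Only numpy, scipy, OpenCV 4.12 (cv2) and the standard library are available. Lean on these libraries where they do the work, as an engineer would, in place of code of your own. Each camera call takes 0.05 s, during which the arm holds its last target.

TASK

Tidy the lab bench by sorting the five loose items into the three blue trays: lay both grey slide mailers flat, side by side, in the long rectangular tray, stand both amber dropper bottles upright in the round tray, and stand the black-lidded sample jar upright in the small square tray. Each item rests on its tray's floor, inside the rim and not on another item, mailers with the paper patch still up; never tip the bottles or the jar over, and do not disturb the tip box or the tube rack.

Things in the scene. Friction and masses are not known exactly. Their poses are not given: they have to be found in the camera images.
- mailer_a: Slide mailer: flat-lying closed grey plastic box, 84 mm long (its x) x 30 mm wide (its y) x 26 mm high (z), white paper patch on top, 60 g. Loose. Origin: centre of its underside; z up.
- mailer_b: Slide mailer: flat-lying closed grey plastic box, 84 mm long (its x) x 30 mm wide (its y) x 26 mm high (z), white paper patch on top, 60 g. Loose. Origin: centre of its underside; z up. Same as mailer_a.
- bottle_a: Dropper bottle: amber glass, standing upright, 66 mm tall; body 30 mm in diameter up to 41 mm height (vertical sides, best held there), then a shoulder and a black cap 19 mm in diameter. 50 g. Loose. Origin: centre of its underside; z up.
- bottle_b: Dropper bottle: amber glass, standing upright, 66 mm tall; body 30 mm in diameter up to 41 mm height (vertical sides, best held there), then a shoulder and a black cap 19 mm in diameter. 50 g. Loose. Origin: centre of its underside; z up. Same as bottle_a.
- jar: Sample jar: squat glass jar standing upright, 42 mm tall; glass body 51 mm in diameter up to 29 mm height, then a black screw lid 54 mm in diameter. 90 g. Loose. Origin: centre of its underside; z up.
- long_tray: Long rectangular tray of blue plastic, fixed to the bench. Origin: centre of its underside, on the bench; floor 4 mm thick, walls 4 mm thick, rim 12 mm above the bench (8 mm above the tray's floor). Outside 172 mm (its x) x 112 mm (its y), inside 164 x 104 mm. Both mailers fit lying across it, along its y, one beside the other.
- round_tray: Round tray of blue plastic, fixed to the bench. Origin: centre of its underside, on the bench; floor 4 mm thick, walls 4 mm thick, rim 12 mm above the bench (8 mm above the tray's floor). Outside diameter 120 mm, inside 112 mm. Room for both bottles side by side.
- square_tray: Square tray of blue plastic, fixed to the bench. Origin: centre of its underside, on the bench; floor 4 mm thick, walls 4 mm thick, rim 12 mm above the bench (8 mm above the tray's floor). Outside 88 x 88 mm, inside 80 x 80 mm.
- tip_box: Bystander: blue pipette tip box with a grid of tips on top, 84 (its x) x 122 (its y) x 50 mm high, loose. Leave it alone. Origin: centre of its underside.
- tube_rack: Bystander: pink tube rack with five grey-capped tubes, 70 (its x) x 140 (its y) x 55 mm high, loose. Leave it alone. Origin: centre of its underside.
Not all that is in view belongs to the job. Leave any red look-alike of the mailer_b alone.

How it is judged:
At the end, for the whole second after the job is handed in: Flat or upright (0.1 rad), at rest, undersides 1-8 mm above the tray's underside: mailers in the long tray (within 70 mm of centre in its x, 40 in y), bottles in the round tray (within 44 mm of centre), jar in the square tray (within 20 mm in x and y) (x of mailer_a in the frame of long_tray between -0.07 and 0.07 m and y of mailer_a in the frame of long_tray between -0.04 and 0.04 m and z of mailer_a in the frame of long_tray between 0.001 and 0.008 m and angle between each of mailer_a, mailer_b, bottle_a, bottle_b, jar's own z axis and vertical below 0.1 rad and linear speed of each of mailer_a, mailer_b, bottle_a, bottle_b, jar below 0.02 m/s and angular speed of each of mailer_a, mailer_b, bottle_a, bottle_b, jar below 0.2 rad/s and x of mailer_b in the frame of long_tray between -0.07 and 0.07 m and y of mailer_b in the frame of long_tray between -0.04 and 0.04 m and z of mailer_b in the frame of long_tray between 0.001 and 0.008 m and horizontal distance between each of bottle_a, bottle_b and round_tray below 0.044 m and z of bottle_a in the frame of round_tray between 0.001 and 0.008 m and z of bottle_b in the frame of round_tray between 0.001 and 0.008 m and x of jar in the frame of square_tray between -0.02 and 0.02 m and y of jar in the frame of square_tray between -0.02 and 0.02 m and z of jar in the frame of square_tray between 0.001 and 0.008 m); the robot touches nothing.
It fails at once if a bottle or the jar is tipped over (leans more than 0.6 rad) (angle between any of bottle_a, bottle_b, jar's own z axis and vertical above 0.6 rad).
It fails at once if the tip box or the tube rack is moved more than 20 mm (distance of any of tip_box, tube_rack from where it was at the start of the episode above 0.02 m).
It also fails if it takes over 144 s, if anything falls off the work surface, if the arm or the gripper's body presses on something with over 40 N, if the wrist force passes 120 N, or if a joint passes its speed limit or range.

## Working session

There is one attempt and no reset: what is moved stays moved. The work goes in short steps, Python scripts to look and compute and a tool call to move; the robot and the scene stay as the last step left them, time stands still between calls to the robot, and variables do not carry over. Pictures are saved under pics/ and viewed, and the job is handed in when it is done.

Besides the shell and the picture viewer there is one more tool, called after "Request:" by a JSON object that holds its "op" and its "data", one argument or row to a line. arm_command: Moves the arm, as the interface text tells. Its arguments: {"type":"object","properties":{"plan":{"type":"array","items":{"type":"number"}},"hand":{"type":"number"},"squeeze":{"type":"number"}},"required":["plan"]}

```bash
ls; mkdir -p pics
python3 - <<'E'
from rig import bot, optics
import cv2
for n in("side","top"):
    im=optics.get_image(n); cv2.imwrite(f"pics/{n}0.png",im)
    print(n,optics.calibration(n))
print(bot.sense(), bot.grasp_offset)
E
```

```text
pics
side {'intrinsics': array([[419.28488465,   0.        , 280.63580725],
       [  0.        , 419.28488465, 208.18938832],
       [  0.        ,   0.        ,   1.        ]]), 'dist_coeffs': array([-0.00827091,  0.        ,  0.        ,  0.        ,  0.        ]), 'extrinsics': array([[-0.80634478,  0.36014782, -0.46914992,  0.07709858],
       [-0.59140139, -0.48125206,  0.64702461,  0.66935708],
       [ 0.00724514,  0.79918083,  0.60104701,  0.63609125],
       [ 0.        ,  0.        ,  0.        ,  1.        ]])}
top {'intrinsics': array([[485.97694402,   0.        , 282.96169847],
       [  0.        , 485.97694402, 205.70141468],
       [  0.        ,   0.        ,   1.        ]]), 'dist_coeffs': array([-0.12010704,  0.        ,  0.        ,  0.        ,  0.        ]), 'extrinsics': array([[ 0.01983327,  0.97887486, -0.20349609,  0.30627879],
       [-0.99979939,  0.0188487 , -0.00677543,  0.00278646],
       [-0.00279666,  0.20358964,  0.97905232,  1.29863041],
       [ 0.        ,  0.        ,  0.        ,  1.        ]])}
{'clock': 0.1, 'joint_pos': array([ 1.11049957,  0.41790735, -0.01031501,  1.61411501,  0.00468716,
        1.11067747, -0.05299876]), 'joint_vel': array([ 6.36708497e-05,  1.05604994e-03, -3.56973140e-04, -1.64107255e-03,
        3.13802604e-04, -6.87644397e-04, -4.62636483e-04]), 'joint_torque': array([ 1.14242994e-03, -8.52587199e+01,  6.39576931e-01, -4.26695716e+01,
       -4.89989889e-02,  1.64179550e-02,  4.28069416e-05]), 'position': array([ 0.25402707, -0.57068015,  0.20489167]), 'ee_rot': array([-5.21558057e-04,  9.78154500e-01,  2.07878522e-01, -1.45869548e-04]), 'wrist_force': array([ 0.48618879, -0.32969287, -0.42029518]), 'torque': array([-0.00050114, -0.01738647,  0.02527181]), 'opening': 0.09351299726824337} -0.0188
```

View pics/top0.png

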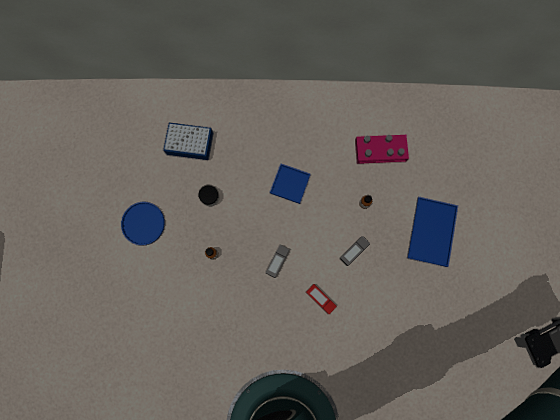

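View pics/side0.png

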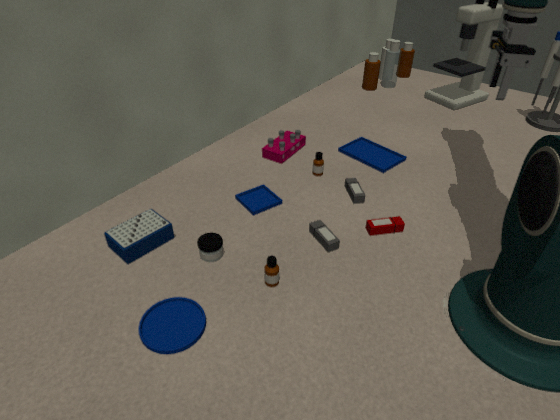

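```bash
cat > h.py <<'E'
from rig import bot, optics
import cv2, numpy as np
from scipy.spatial.transform import Rotation as R
CAL={n:optics.calibration(n) for n in("side","top")}
def cast(n,px,z):
    c=CAL[n];p=cv2.undistortPoints(np.float64(px).reshape(-1,1,2),c["intrinsics"],c["dist_coeffs"]).reshape(-1,2)
    d=np.c_[p[:,0],-p[:,1],-np.ones(len(p))]@c["extrinsics"][:3,:3].T;o=c["extrinsics"][:3,3]
    return o+d*((z-o[2])/d[:,2])[:,None]
def proj(n,P):
    c=CAL[n];E=c["extrinsics"];q=(np.float64(P).reshape(-1,3)-E[:3,3])@E[:3,:3]*[1,-1,-1]
    return cv2.projectPoints(q,np.zeros(3),np.zeros(3),c["intrinsics"],c["dist_coeffs"])[0].reshape(-1,2)
def blobs(mask,amin=30):
    n,l,s,c=cv2.connectedComponentsWithStats(mask.astype(np.uint8))
    return [(c[i],s[i],l==i) for i in range(1,n) if s[i,4]>=amin]
E
python3 - <<'E'
import cv2
t=cv2.imread("pics/top0.png");s=cv2.imread("pics/side0.png")
cv2.imwrite("pics/c1.png",cv2.resize(t[120:320,110:410],None,fx=2.6,fy=2.6,interpolation=cv2.INTER_CUBIC))
cv2.imwrite("pics/c2.png",cv2.resize(s[130:300,180:420],None,fx=3.3,fy=3.3,interpolation=cv2.INTER_CUBIC))
for p in [(143,223),(290,184),(433,232),(272,265),(284,250),(349,256),(361,243),(212,253),(366,201),(208,195),(250,220)]:
    print(p,t[p[1],p[0]])
E
```

```text
(143, 223) [99 51 24]
(290, 184) [96 47 19]
(433, 232) [94 45 18]
(272, 265) [130 129 124]
(284, 250) [71 72 74]
(349, 256) [127 126 122]
(361, 243) [68 70 71]
(212, 253) [1 0 0]
(366, 201) [0 0 0]
(208, 195) [15 15 15]
(250, 220) [108 116 122]
```

View pics/c1.png

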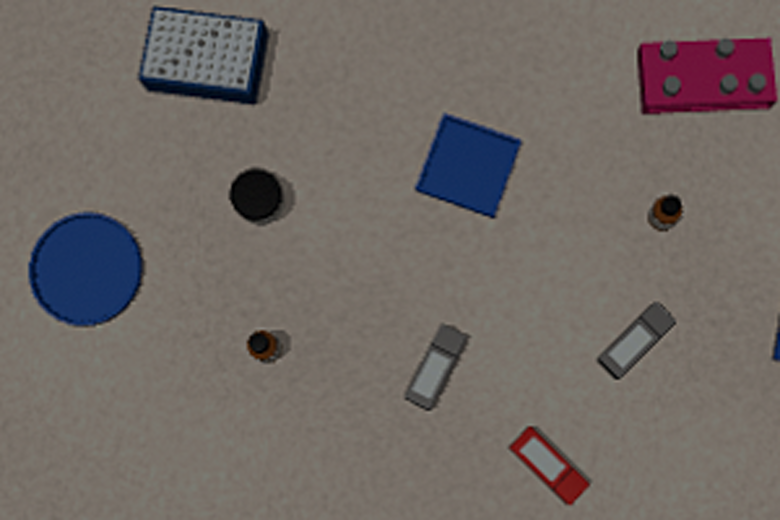

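View pics/c2.png

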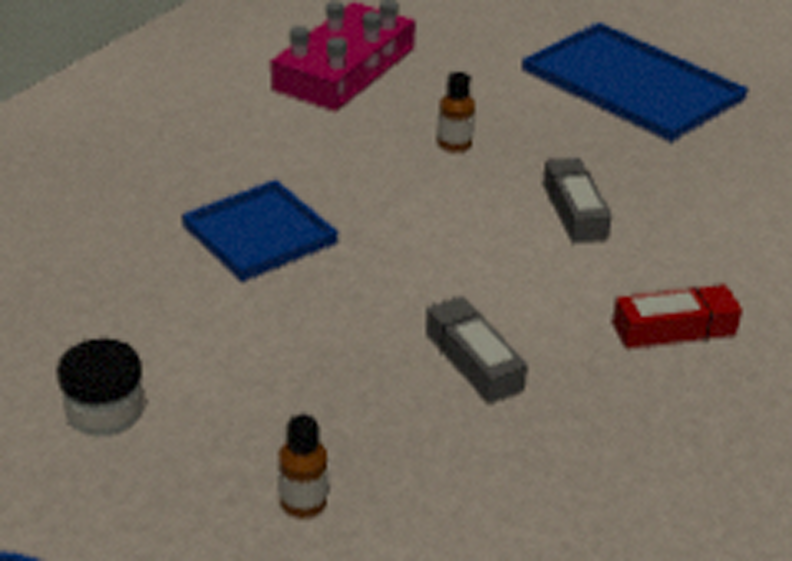

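```bash
cat > m.py <<'E'
from h import *
def measure(t):
    f=cv2.bilateralFilter(t,5,25,3).astype(int)
    B,G,Rr=f[...,0],f[...,1],f[...,2]
    out={}
    blue=(B-Rr>40)
    for c,s,m in blobs(blue,300):
        cn=max(cv2.findContours(m.astype(np.uint8),0,1)[0],key=cv2.contourArea)
        hull=cast("top",cn,0.012)[:,:2]
        r=cv2.minAreaRect((hull*1000).astype(np.float32))
        print("blue px",c.round(1),s[4],"rect mm",np.round(r[0],1),np.round(r[1],1),round(r[2],1))
    grey=(Rr-B<6)&(B<200)&(B-Rr<30)&(abs(Rr-G)<14)
    grey[:100]=0; grey[315:]=0
    for c,s,m in blobs(grey,80):
        if s[4]>600: continue
        cn=max(cv2.findContours(m.astype(np.uint8),0,1)[0],key=cv2.contourArea)
        for z in (0.026,):
            h=cast("top",cn,z)[:,:2]
            r=cv2.minAreaRect((h*1000).astype(np.float32))
            print("grey px",c.round(1),s[4],"z",z,np.round(r[0],1),np.round(r[1],1),round(r[2],1))
    blk=(f.sum(2)<75); blk[:100]=0; blk[315:]=0
    for c,s,m in blobs(blk,20):
        if s[0]>480: continue
        print("black px",c.round(1),s, "z42",cast("top",c,.042)[0].round(4),"z66",cast("top",c,.066)[0].round(4))
if __name__=="__main__":
    import sys
    measure(cv2.imread(sys.argv[1]))
E
python3 m.py pics/top0.png
python3 - <<'E'
from h import *
s=cv2.imread("pics/side0.png").astype(int)
blk=s.sum(2)<60; blk[:140]=0; blk[:,400:]=0
for c,st,m in blobs(blk,20):
    print(c.round(1),st,"z42",cast("side",c,.042)[0].round(4),"z66cap ~60",cast("side",c,.060)[0].round(4))
E
```

```text
blue px [289.8 183.2] 1000 rect mm [637.3  -5.9] [86.7 88.9] 71.4
blue px [432.6 231.6] 2534 rect mm [ 511.2 -394.8] [112.1 172.3] 78.4
blue px [142.3 223. ] 1450 rect mm [518.9 393.5] [115.8 117.5] 1.4
grey px [208.5 195.1] 325 z 0.026 [596.5 213.1] [55.4 52.1] 1.1
grey px [354.4 250.6] 388 z 0.026 [ 454.2 -179.2] [29.7 87.1] 45.2
grey px [277.4 260.9] 381 z 0.026 [423.2  23.4] [31.6 85.5] 64.6
grey px [318.2 296. ] 117 z 0.026 [334.2 -84.6] [42.  18.1] 48.8
black px [194.1 151.5] [165 130  48  30 211] z42 [0.7135 0.2561 0.042 ] z66 [0.7057 0.2513 0.066 ]
black px [208.  194.6] [199 186  19  19 290] z42 [0.5938 0.2116 0.042 ] z66 [0.5884 0.2076 0.066 ]
black px [367.4 198.9] [364 196   8   7  48] z42 [ 0.5903 -0.2124  0.042 ] z66 [ 0.5849 -0.2083  0.066 ]
black px [209.4 251.5] [206 248   8   8  53] z42 [0.4423 0.2003 0.042 ] z66 [0.4397 0.1965 0.066 ]
[318.5 155.8] [316 152   6   8  40] z42 [ 0.601  -0.2336  0.042 ] z66cap ~60 [ 0.5851 -0.2062  0.06  ]
[209.8 242.1] [198 233  24  19 365] z42 [0.5905 0.2167 0.042 ] z66cap ~60 [0.575  0.2304 0.06  ]
[271.3 261.7] [267 256   9  12  82] z42 [0.4498 0.1857 0.042 ] z66cap ~60 [0.4385 0.2004 0.06  ]
```

```bash
cat > go.py <<'E'
import sys
from h import *
s=bot.sense();x,y,z,psi=map(float,sys.argv[1:5])
M=R.from_quat(np.roll(s["ee_rot"],-1)).as_matrix()
cur=np.degrees(np.arctan2(M[1,0],M[0,0]))
turn=-((psi-cur+180)%360-180)
d=(M.T@(np.array([x,y,z])-s["position"]*1000))
print("t",round(s["clock"],2),"pos",(s["position"]*1000).round(1),"psi",round(cur,1),"tilt",np.degrees(np.arccos(-M[2,2])).round(2),"j7",s["joint_pos"][6].round(2))
print("tool delta",d.round(1),"turn",round(turn,1),"open",round(s["opening"]*1000,1),"F",s["wrist_force"].round(1))
E
python3 go.py 454 -179 180 135.2
```

```text
t 0.1 pos [ 254.  -570.7  204.9] psi 24.0 tilt 0.06 j7 -0.05
tool delta [ 342.  -276.5   25.2] turn -111.2 open 93.5 F [ 0.5 -0.3 -0.4]
```

Request:
{"op": "arm_command", "data": {
  "plan": [28.5, -23, 2, 0, 28.5, -23, 2, 0, 28.5, -23, 2, 0, 28.5, -23, 2, 0, 28.5, -23, 2, 0, 28.5, -23, 2, 0, 28.5, -23, 2, 0, 28.5, -23, 2, 0, 28.5, -23, 2, 0, 28.5, -23, 2, 0, 28.5, -23, 2, 0, 28.5, -23, 2, 0, 0, 0, 0, 0],
  "hand": 60,
  "squeeze": 15
}}

```text
clock: 1.4
position: [0.4586, -0.1632, 0.177]
ee_rot: [-0.002, 0.978, 0.207, -0.002]
wrist_force: [-0.7, -0.6, -0.9]
opening: 0.06
```

Request:
{"op": "arm_command", "data": {
  "plan": [0, 0, 0, -8.5, 0, 0, 0, -8.5, 0, 0, 0, -8.5, 0, 0, 0, -8.5, 0, 0, 0, -8.5, 0, 0, 0, -8.5, 0, 0, 0, -8.5, 0, 0, 0, -8.5, 0, 0, 0, -8.5, 0, 0, 0, -8.5, 0, 0, 0, -8.5, 0, 0, 0, -8.5, 0, 0, 0, -8.5, 0, 0, 0, 0]
}}

```text
clock: 2.8
position: [0.4539, -0.1675, 0.1744]
ee_rot: [-0.006, 0.377, 0.926, 0.0]
wrist_force: [0.5, 0.6, -0.0]
opening: 0.06
```

```bash
python3 go.py 454 -179 60 135.2
```

```text
t 2.8 pos [ 453.9 -167.5  174.4] psi 135.7 tilt 0.71 j7 0.95
tool delta [ -9.4  -7.7 114.4] turn 0.5 open 60.0 F [ 0.5  0.6 -0. ]
```

Request:
{"op": "arm_command", "data": {
  "plan": [-2.5, -2, 29, 0, -2.5, -2, 29, 0, -2.5, -2, 29, 0, -2, -2, 28, 0.5, 0, 0, 0, 0]
}}

```text
clock: 3.3
position: [0.4534, -0.1822, 0.0562]
ee_rot: [-0.005, 0.393, 0.919, -0.001]
wrist_force: [0.1, -0.1, 0.2]
opening: 0.0601
```

```bash
python3 go.py 454 -179 6 135.2
python3 - <<'E'
from h import *
t=optics.get_image("top");s=optics.get_image("side")
cv2.imwrite("pics/c3.png",np.vstack([cv2.resize(t[200:300,300:420],None,fx=3,fy=3),cv2.resize(s[130:230,300:420],None,fx=3,fy=3)]))
E
```

```text
t 3.3 pos [ 453.4 -182.2   56.2] psi 133.7 tilt 0.61 j7 0.83
tool delta [ 1.4  2.9 50.2] turn -1.5 open 60.1 F [ 0.1 -0.1  0.2]
```

View pics/c3.png

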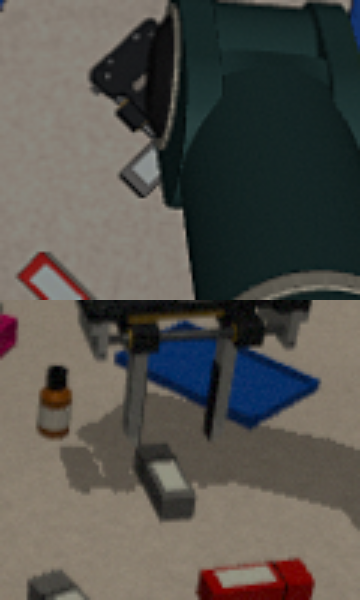

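Run:
```python
from h import *
p=proj("side",[[.4534,-.1822,.0562],[.454,-.179,.006],[.454,-.179,.026]]); print((p-[300,130])*3+[0,300])
```

```text
[[170.92524078 438.8628972 ]
 [161.9328005  488.50383858]
 [164.51696226 469.59884275]]
```

Fingers' midpoint (171,440 in the crop) and the mailer centre (163,475) agree with projection. I'll descend and close.

Request:
{"op": "arm_command", "data": {
  "plan": [0.5, 1, 17, -0.8, 0.5, 1, 17, -0.7, 0.4, 0.9, 10, 0, 0, 0, 5, 0, 0, 0, 0, 0]
}}

```text
clock: 3.9
position: [0.4606, -0.1808, 0.016]
ee_rot: [0.002, 0.383, 0.924, -0.001]
wrist_force: [0.1, 0.2, 0.6]
opening: 0.06
```

Request:
{"op": "arm_command", "data": {
  "plan": [0, 0, 0, 0, 0, 0, 0, 0, 0, 0, 0, 0, 0, 0, 0, 0, 0, 0, 0, 0, 0, 0, 0, 0],
  "hand": 10
}}

```text
clock: 4.5
position: [0.4617, -0.1815, 0.0183]
ee_rot: [0.003, 0.383, 0.924, -0.001]
wrist_force: [1.2, 0.3, -0.9]
opening: 0.0299
```

```bash
python3 go.py 545.5 -402 130 78.4
```

```text
t 4.5 pos [ 461.7 -181.5   18.3] psi 134.9 tilt 0.4 j7 0.79
tool delta [-216.1  -96.3 -110.1] turn 56.5 open 29.9 F [ 1.2  0.3 -0.9]
```

Request:
{"op": "arm_command", "data": {
  "plan": [0, 0, 0, 0, 0, 0, 0, 0, 0, 0, 0, 0, 2, 0, 7, 0, 2, 0, 4, 0, 0, 0, 3, 0, 0, 0, 0, 0],
  "hand": 60
}}

```text
clock: 5.2
position: [0.4584, -0.1784, 0.0027]
ee_rot: [0.003, 0.383, 0.924, -0.001]
wrist_force: [0.1, 0.1, 0.2]
opening: 0.0598
```

```bash
python3 go.py 454 -179 6 135.2
```

```text
t 5.2 pos [ 458.4 -178.4    2.7] psi 134.9 tilt 0.37 j7 0.77
tool delta [ 2.6 -3.6 -3.3] turn -0.3 open 59.8 F [0.1 0.1 0.2]
```

Request:
{"op": "arm_command", "data": {
  "plan": [2, 0, -2, 0, 0, 0, 0, 0, 0, 0, 0, 0, 0, 0, 0, 0, 0, 0, 0, 0, 0, 0, 0, 0],
  "hand": 10,
  "squeeze": 20
}}

```text
clock: 5.8
position: [0.457, -0.1769, 0.0051]
ee_rot: [0.003, 0.383, 0.924, -0.001]
wrist_force: [-0.7, 0.3, -0.4]
opening: 0.0299
```

Request:
{"op": "arm_command", "data": {
  "plan": [0, 0, -20, 0, 0, 0, -35, 0, 0, 0, -35, 0, 0, 0, -35, 0, 0, 0, 0, 8.4, 0, 0, 0, 8.4, 0, 0, 0, 8.4, 0, 0, 0, 8.4, 0, 0, 0, 8.4, 0, 0, 0, 8.4, 0, 0, 0, 6.4, 0, 0, 0, 0]
}}

```text
clock: 7.0
position: [0.4557, -0.176, 0.1356]
ee_rot: [0.003, 0.785, 0.62, 0.0]
wrist_force: [0.6, 0.3, -0.3]
opening: 0.0296
```

```bash
python3 go.py 545.5 -402 130 78.4
```

```text
t 7.0 pos [ 455.7 -176.   135.6] psi 76.6 tilt 0.36 j7 -0.04
tool delta [-199.   139.7    7. ] turn -1.8 open 29.6 F [ 0.6  0.3 -0.3]
```

Request:
{"op": "arm_command", "data": {
  "plan": [-25, 17.5, 0, -1.8, -25, 17.5, 0, 0, -25, 17.5, 0, 0, -25, 17.5, 0, 0, -25, 17.5, 0, 0, -25, 17.5, 0, 0, -25, 17.5, 0, 0, -20, 14, 0, 0, 0, 0, 0, 0]
}}

```text
clock: 7.9
position: [0.5552, -0.4013, 0.1358]
ee_rot: [0.002, 0.762, 0.647, -0.0]
wrist_force: [0.2, 0.3, -0.6]
opening: 0.0297
```

```bash
python3 go.py 545.5 -402 40 78.4
```

```text
t 7.9 pos [ 555.2 -401.3  135.8] psi 80.7 tilt 0.28 j7 0.29
tool delta [-1.9 -9.8 95.7] turn 2.3 open 29.7 F [ 0.2  0.3 -0.6]
```

Request:
{"op": "arm_command", "data": {
  "plan": [-0.5, -3, 30, 1.2, -0.5, -3, 30, 1.1, 0, -3, 25, 0, 0, 0, 10, 0, 0, 0, 0, 0, 0, 0, 0, 0]
}}

```text
clock: 8.5
position: [0.5468, -0.4, 0.0385]
ee_rot: [0.003, 0.77, 0.638, 0.001]
wrist_force: [-0.3, 0.5, -0.7]
opening: 0.0297
```

```bash
python3 go.py 545.5 -402 9.5 78.4
```

```text
t 8.5 pos [ 546.8 -400.    38.5] psi 79.2 tilt 0.31 j7 0.25
tool delta [-2.1 -1.1 29. ] turn 0.8 open 29.7 F [-0.3  0.5 -0.7]
```

Request:
{"op": "arm_command", "data": {
  "plan": [-1, -0.5, 10, 0.4, -1, -0.5, 9, 0.4, 0, 0, 6, 0, 0, 0, 2, 0, 0, 0, 1, 0, 0, 0, 0, 0]
}}

```text
clock: 9.1
position: [0.5473, -0.4029, 0.0114]
ee_rot: [0.005, 0.775, 0.632, 0.002]
wrist_force: [-0.5, -0.8, -0.8]
opening: 0.0302
```

```bash
python3 go.py 545.5 -402 9 78.4
```

```text
t 9.1 pos [ 547.3 -402.9   11.4] psi 78.5 tilt 0.56 j7 0.23
tool delta [ 0.5 -1.9  2.3] turn 0.1 open 30.2 F [-0.5 -0.8 -0.8]
```

Request:
{"op": "arm_command", "data": {
  "plan": [0, 0, 1.5, 0, 0, 0, 1, 0, 0, 0, 0, 0]
}}

```text
clock: 9.4
position: [0.5476, -0.403, 0.0094]
ee_rot: [0.005, 0.775, 0.632, 0.002]
wrist_force: [-0.3, 0.1, -0.7]
opening: 0.0299
```

Request:
{"op": "arm_command", "data": {
  "plan": [0, 0, 0, 0, 0, 0, 0, 0, 0, 0, 0, 0, 0, 0, -20, 0, 0, 0, -40, 0, 0, 0, -40, 0, 0, 0, -30, 0, 0, 0, 0, 0],
  "hand": 55
}}

```text
clock: 10.2
position: [0.546, -0.4019, 0.1433]
ee_rot: [0.004, 0.774, 0.633, 0.002]
wrist_force: [1.4, -0.5, -0.5]
opening: 0.0552
```

```bash
python3 go.py 423 23 100 154.6
```

```text
t 10.2 pos [ 546.  -401.9  143.3] psi 78.5 tilt 0.5 j7 0.27
tool delta [ 391.9 -205.7   40.6] turn -76.1 open 55.2 F [ 1.4 -0.5 -0.5]
```

Request:
{"op": "arm_command", "data": {
  "plan": [32.5, -17, 0, 0, 32.5, -17, 0, 0, 32.5, -17, 0, 0, 32.5, -17, 0, 0, 32.5, -17, 0, 0, 32.5, -17, 0, 0, 32.5, -17, 0, 0, 32.5, -17, 0, 0, 32.5, -17, 0, 0, 32.5, -17, 0, 0, 32.5, -17, 0, 0, 25, -14, 0, 0, 0, 0, 0, 0]
}}

```text
clock: 11.5
position: [0.4177, 0.0276, 0.1355]
ee_rot: [0.004, 0.775, 0.632, 0.001]
wrist_force: [0.6, -0.7, 0.2]
opening: 0.0547
```

Request:
{"op": "arm_command", "data": {
  "plan": [0, 0, 0, -8.5, 0, 0, 0, -8.5, 0, 0, 0, -8.5, 0, 0, 0, -8.5, 0, 0, 0, -8.5, 0, 0, 0, -8.5, 0, 0, 0, -8.5, 0, 0, 0, -8.5, 0, 0, 0, -8.5, 0, 0, 0, 0]
}}

```text
clock: 12.5
position: [0.418, 0.0227, 0.1328]
ee_rot: [0.003, 0.209, 0.978, -0.002]
wrist_force: [-0.0, 0.1, 0.1]
opening: 0.0548
```

```bash
python3 go.py 423 23 50 154.6;  python3 - <<'E'
from h import *
t=optics.get_image("top")
cv2.imwrite("pics/c4.png",cv2.resize(t[170:320,240:500],None,fx=3,fy=3))
E
```

```text
t 12.5 pos [418.   22.7 132.8] psi 155.9 tilt 0.42 j7 0.87
tool delta [-3.9  2.6 82.9] turn 1.3 open 54.8 F [-0.   0.1  0.1]
```

View pics/c4.png

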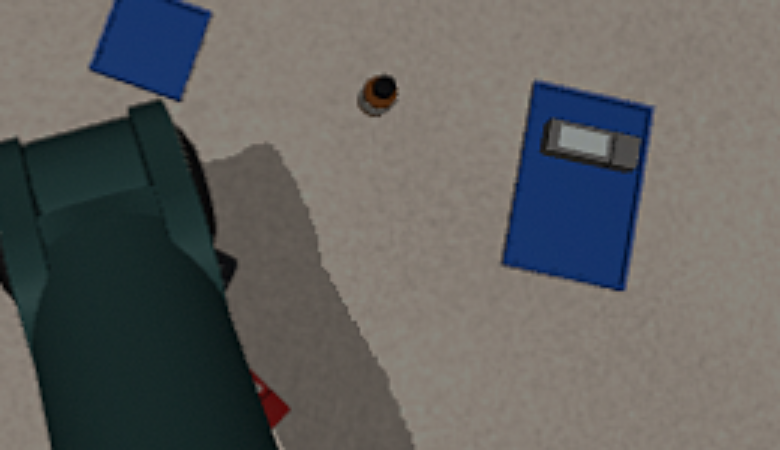

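Request:
{"op": "arm_command", "data": {
  "plan": [-1, 0.6, 25, 0.6, -1, 0.6, 25, 0.6, -1, 0.6, 20, 0, -1, 0.6, 14, 0, 0, 0, 0, 0, 0, 0, 0, 0]
}}

```text
clock: 13.15
position: [0.4242, 0.0207, 0.046]
ee_rot: [0.004, 0.237, 0.971, -0.002]
wrist_force: [-1.0, 0.3, -0.4]
opening: 0.0548
```

```bash
python3 go.py 423 23 5 154.6
```

```text
t 13.15 pos [424.2  20.7  46. ] psi 152.6 tilt 0.48 j7 0.65
tool delta [ 2.4  1.6 40.9] turn -2.0 open 54.8 F [-1.   0.3 -0.4]
```

Request:
{"op": "arm_command", "data": {
  "plan": [1, 0.8, 14, -1, 1, 0.8, 12, -1, 0, 0, 8, 0, 0, 0, 4, 0, 0, 0, 2, 0, 0, 0, 0, 0]
}}

```text
clock: 13.75
position: [0.4253, 0.0222, 0.0068]
ee_rot: [0.006, 0.223, 0.975, -0.002]
wrist_force: [-0.3, -0.4, -0.6]
opening: 0.0551
```

```bash
python3 go.py 423 23 5 154.6
```

```text
t 13.75 pos [425.3  22.2   6.8] psi 154.2 tilt 0.71 j7 0.59
tool delta [ 2.5 -0.3  1.8] turn -0.4 open 55.1 F [-0.3 -0.4 -0.6]
```

Request:
{"op": "arm_command", "data": {
  "plan": [2, 0, 2, 0, 0, 0, 0, 0, 0, 0, 0, 0, 0, 0, 0, 0, 0, 0, 0, 0, 0, 0, 0, 0],
  "hand": 10
}}

```text
clock: 14.35
position: [0.4239, 0.023, 0.0055]
ee_rot: [0.006, 0.223, 0.975, -0.002]
wrist_force: [0.2, 1.0, -0.9]
opening: 0.0298
```

```bash
python3 go.py 423 23 5 154.6
```

```text
t 14.35 pos [423.9  23.    5.5] psi 154.2 tilt 0.78 j7 0.59
tool delta [ 0.9 -0.4  0.5] turn -0.4 open 29.8 F [ 0.2  1.  -0.9]
```

Request:
{"op": "arm_command", "data": {
  "plan": [0, 0, -20, 0, 0, 0, -35, 0, 0, 0, -35, 0, 0, 0, -35, 0, 0, 0, 0, 8.5, 0, 0, 0, 8.5, 0, 0, 0, 8.5, 0, 0, 0, 8.5, 0, 0, 0, 8.5, 0, 0, 0, 8.5, 0, 0, 0, 8.5, 0, 0, 0, 8.5, 0, 0, 0, 8, 0, 0, 0, 0]
}}

```text
clock: 15.75
position: [0.4213, 0.0241, 0.136]
ee_rot: [0.006, 0.783, 0.622, 0.002]
wrist_force: [-0.2, 0.2, -0.8]
opening: 0.0298
```

```bash
python3 go.py 477 -388 130 78.4
```

```text
t 15.75 pos [421.3  24.1 136. ] psi 76.9 tilt 0.74 j7 -0.47
tool delta [-388.8  147.3    9.6] turn -1.5 open 29.8 F [-0.2  0.2 -0.8]
```

Request:
{"op": "arm_command", "data": {
  "plan": [-32, 12, 0, -1.5, -32, 12, 0, 0, -32, 12, 0, 0, -32, 12, 0, 0, -32, 12, 0, 0, -32, 12, 0, 0, -32, 12, 0, 0, -32, 12, 0, 0, -32, 12, 0, 0, -32, 12, 0, 0, -32, 12, 0, 0, -25, 10, 0, 0, 0, 0, 0, 0]
}}

```text
clock: 17.05
position: [0.497, -0.3876, 0.1389]
ee_rot: [0.006, 0.752, 0.659, 0.002]
wrist_force: [-0.9, 0.0, -1.7]
opening: 0.0298
```

```bash
python3 go.py 477 -388 45 78.4
```

```text
t 17.05 pos [ 497.  -387.6  138.9] psi 82.5 tilt 0.72 j7 0.37
tool delta [ -2.5 -20.8  93.7] turn 4.1 open 29.8 F [-0.9  0.  -1.7]
```

Request:
{"op": "arm_command", "data": {
  "plan": [-1, -11, 0, 2, 0, -10, 15, 2, -0.5, 0, 30, 0, 0, 0, 30, 0, 0, 0, 15, 0, 0, 0, 0, 0]
}}

```text
clock: 17.65
position: [0.4729, -0.3828, 0.0468]
ee_rot: [0.006, 0.773, 0.635, 0.002]
wrist_force: [-0.1, 0.2, 0.2]
opening: 0.0296
```

```bash
python3 go.py 477 -388 9 78.4
```

```text
t 17.65 pos [ 472.9 -382.8   46.8] psi 78.8 tilt 0.7 j7 0.3
tool delta [-4.1  4.6 37.9] turn 0.4 open 29.6 F [-0.1  0.2  0.2]
```

Request:
{"op": "arm_command", "data": {
  "plan": [-1.5, 1.5, 12, 0.4, -1, 1.5, 10, 0, -1, 1, 7, 0, 0, 0, 3, 0, 0, 0, 2, 0, 0, 0, 0, 0]
}}

```text
clock: 18.25
position: [0.4782, -0.3881, 0.0135]
ee_rot: [0.008, 0.775, 0.632, 0.003]
wrist_force: [-0.7, -0.1, 0.1]
opening: 0.03
```

```bash
python3 go.py 477 -388 9 78.4
```

```text
t 18.25 pos [ 478.2 -388.1   13.5] psi 78.5 tilt 0.92 j7 0.28
tool delta [-0.1 -1.3  4.5] turn 0.1 open 30.0 F [-0.7 -0.1  0.1]
```

Request:
{"op": "arm_command", "data": {
  "plan": [0, 0, 3, 0, 0, 0, 2, 0, 0, 0, 1, 0, 0, 0, 0, 0]
}}

```text
clock: 18.65
position: [0.4789, -0.3885, 0.0095]
ee_rot: [0.008, 0.774, 0.633, 0.003]
wrist_force: [0.4, -0.3, -0.7]
opening: 0.0295
```

Request:
{"op": "arm_command", "data": {
  "plan": [0, 0, 0, 0, 0, 0, 0, 0, 0, 0, 0, 0, 0, 0, -20, 0, 0, 0, -40, 0, 0, 0, -40, 0, 0, 0, -40, 0, 0, 0, 0, 0],
  "hand": 50
}}

```text
clock: 19.45
position: [0.4763, -0.3866, 0.1532]
ee_rot: [0.007, 0.774, 0.633, 0.003]
wrist_force: [-0.5, 0.3, 0.5]
opening: 0.0497
```

```bash
python3 go.py 586 -208 120 68
```

```text
t 19.45 pos [ 476.3 -386.6  153.2] psi 78.5 tilt 0.87 j7 0.33
tool delta [197.   71.5  33.3] turn 10.5 open 49.7 F [-0.5  0.3  0.5]
```

Request:
{"op": "arm_command", "data": {
  "plan": [28, 10, 0, 0, 28, 10, 0, 0, 28, 10, 0, 0, 28, 10, 0, 0, 28, 10, 0, 0, 28, 10, 0, 0, 24, 9, 0, 0, 0, 0, 0, 0]
}}

```text
clock: 20.25
position: [0.585, -0.2068, 0.1504]
ee_rot: [0.007, 0.775, 0.631, 0.002]
wrist_force: [-0.1, 0.4, -1.2]
opening: 0.0498
```

```bash
python3 go.py 586 -208 90 78.4
python3 - <<'E'
from h import *
t=optics.get_image("top");s=optics.get_image("side")
cv2.imwrite("pics/c5.png",np.vstack([cv2.resize(t[150:300,300:500],None,fx=2,fy=2),cv2.resize(s[100:230,260:460],None,fx=2,fy=2)]))
E
```

```text
t 20.25 pos [ 585.  -206.8  150.4] psi 78.3 tilt 0.85 j7 -0.05
tool delta [-0.6  0.4 60.4] turn -0.1 open 49.8 F [-0.1  0.4 -1.2]
```

View pics/c5.png

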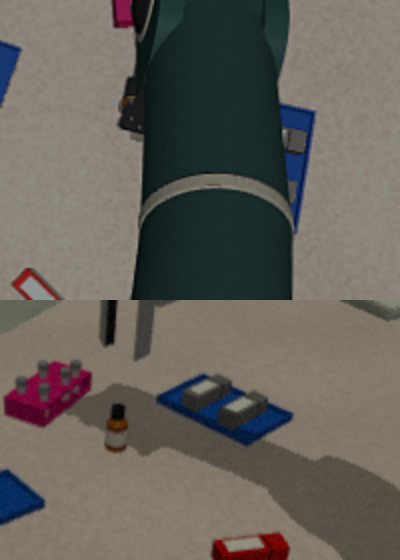

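Request:
{"op": "arm_command", "data": {
  "plan": [0, 0, 25, 0, 0, 0, 25, 0, 0, 0, 20, 0, 0, 0, 0, 0]
}}

```text
clock: 20.75
position: [0.5818, -0.217, 0.0779]
ee_rot: [0.008, 0.779, 0.628, 0.001]
wrist_force: [0.0, -0.3, 0.5]
opening: 0.0501
```

```bash
python3 go.py 586 -208 8 78.4
```

```text
t 20.75 pos [ 581.8 -217.    77.9] psi 77.7 tilt 0.96 j7 -0.07
tool delta [10.4  1.3 69.9] turn -0.7 open 50.1 F [ 0.  -0.3  0.5]
```

Request:
{"op": "arm_command", "data": {
  "plan": [8, 2, 0, -0.7, 1.5, 1, 0, 0, 0, 0, 0, 0]
}}

```text
clock: 21.05
position: [0.5871, -0.2098, 0.0799]
ee_rot: [0.009, 0.775, 0.632, 0.001]
wrist_force: [-1.0, 0.4, 0.9]
opening: 0.0499
```

```bash
python3 go.py 586 -208 8 78.4
```

```text
t 21.05 pos [ 587.1 -209.8   79.9] psi 78.4 tilt 1.05 j7 -0.08
tool delta [ 2.3 -2.5 71.9] turn -0.0 open 49.9 F [-1.   0.4  0.9]
```

Slower descent with drift compensation.

Request:
{"op": "arm_command", "data": {
  "plan": [1.5, -1, 9, 0, 1.5, -1, 9, 0, 1, 0, 9, 0, 1, 0, 9, 0, 0, 0, 0, 0]
}}

```text
clock: 21.55
position: [0.587, -0.2047, 0.0419]
ee_rot: [0.01, 0.775, 0.632, 0.001]
wrist_force: [0.9, -0.0, 0.8]
opening: 0.0501
```

```bash
python3 go.py 586 -208 8 78.4
```

```text
t 21.55 pos [ 587.  -204.7   41.9] psi 78.4 tilt 1.15 j7 -0.1
tool delta [-3.1 -0.9 33.9] turn -0.0 open 50.1 F [ 0.9 -0.   0.8]
```

Request:
{"op": "arm_command", "data": {
  "plan": [-1.5, -0.5, 9, 0, -1, -0.5, 9, 0, 0, 0, 9, 0, 0, 0, 5, 0, 0, 0, 0, 0]
}}

```text
clock: 22.05
position: [0.5856, -0.2078, 0.0064]
ee_rot: [0.01, 0.775, 0.632, 0.001]
wrist_force: [0.0, -0.1, 0.5]
opening: 0.0499
```

```bash
python3 go.py 586 -208 8 78.4
```

```text
t 22.05 pos [ 585.6 -207.8    6.4] psi 78.3 tilt 1.1 j7 -0.11
tool delta [-0.2  0.5 -1.6] turn -0.1 open 49.9 F [ 0.  -0.1  0.5]
```

Request:
{"op": "arm_command", "data": {
  "plan": [0, 0, 0, 0, 0, 0, 0, 0, 0, 0, 0, 0, 0, 0, 0, 0, 0, 0, 0, 0, 0, 0, 0, 0],
  "hand": 10,
  "squeeze": 12
}}

```text
clock: 22.65
position: [0.5863, -0.2079, 0.0075]
ee_rot: [0.01, 0.775, 0.632, 0.001]
wrist_force: [-0.1, 0.1, -0.3]
opening: 0.0299
```

```bash
python3 go.py 586 -208 8 78.4
```

```text
t 22.65 pos [ 586.3 -207.9    7.5] psi 78.4 tilt 1.19 j7 -0.11
tool delta [-0.2 -0.2 -0.5] turn -0.0 open 29.9 F [-0.1  0.1 -0.3]
```

Request:
{"op": "arm_command", "data": {
  "plan": [0, 0, -15, 0, 0, 0, -25, 0, 0, 0, -30, 0, 0, 0, -30, 0, 0, 0, -30, 0, 0, 0, -15, 0, 0, 0, 0, 0]
}}

```text
clock: 23.35
position: [0.5839, -0.2051, 0.1644]
ee_rot: [0.011, 0.775, 0.632, 0.002]
wrist_force: [0.3, 0.1, -0.9]
opening: 0.0302
```

```bash
python3 go.py 524 419 140 78.4;  python3 - <<'E'
from h import *
s=optics.get_image("side")
cv2.imwrite("pics/c6.png",cv2.resize(s[30:230,220:460],None,fx=2.5,fy=2.5))
E
```

```text
t 23.35 pos [ 583.9 -205.1  164.4] psi 78.4 tilt 1.28 j7 -0.05
tool delta [ 599.6 -184.5   14.2] turn -0.0 open 30.2 F [ 0.3  0.1 -0.9]
```

View pics/c6.png

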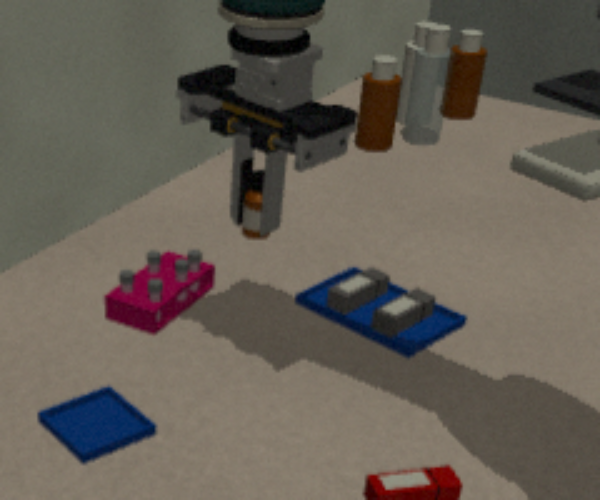

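Bottle is held upright at about (255,210) in the crop; both mailers lie flat in the tray. Carrying it to the round tray.

Request:
{"op": "arm_command", "data": {
  "plan": [20, -6, 0, 0, 33, -10, 0, 0, 33, -10, 0, 0, 33, -10, 0, 0, 33, -10, 0, 0, 33, -10, 0, 0, 33, -10, 0, 0, 33, -10, 0, 0, 33, -10, 0, 0, 33, -10, 0, 0, 33, -10, 0, 0, 33, -10, 0, 0, 33, -10, 0, 0, 33, -10, 0, 0, 33, -10, 0, 0, 33, -10, 0, 0, 30, -9, 0, 0, 20, -6, 0, 0, 10, -3, 0, 0, 0, 0, 0, 0]
}}

```text
clock: 25.4
position: [0.515, 0.4125, 0.133]
ee_rot: [0.005, 0.775, 0.631, -0.011]
wrist_force: [-0.4, 0.2, -0.2]
opening: 0.0295
```

```bash
python3 go.py 524 419 70 78.4
```

```text
t 25.4 pos [515.  412.5 133. ] psi 78.3 tilt 1.36 j7 -1.15
tool delta [ 9.6  7.9 62.8] turn -0.1 open 29.5 F [-0.4  0.2 -0.2]
```

Request:
{"op": "arm_command", "data": {
  "plan": [5, 4, 10, 0, 4, 4, 15, 0, 1, 0, 15, 0, 1, 0, 15, 0, 1, 0, 8, 0, 0, 0, 0, 0]
}}

```text
clock: 26.0
position: [0.5268, 0.4158, 0.0615]
ee_rot: [0.006, 0.777, 0.629, -0.013]
wrist_force: [0.1, -0.4, -0.3]
opening: 0.0299
```

```bash
python3 go.py 524 419 11.5 78.4
```

```text
t 26.0 pos [526.8 415.8  61.5] psi 78.0 tilt 1.63 j7 -1.17
tool delta [ 3.9 -3.  49.9] turn -0.4 open 29.9 F [ 0.1 -0.4 -0.3]
```

Request:
{"op": "arm_command", "data": {
  "plan": [1.5, -1, 9, -0.4, 1.5, -1, 9, 0, 1, -0.5, 9, 0, 0, 0, 8, 0, 0, 0, 6, 0, 0, 0, 0, 0]
}}

```text
clock: 26.6
position: [0.5245, 0.4199, 0.0175]
ee_rot: [0.005, 0.775, 0.632, -0.013]
wrist_force: [-0.7, -0.6, -0.7]
opening: 0.0299
```

```bash
python3 go.py 524 419 11.5 78.4
```

```text
t 26.6 pos [524.5 419.9  17.5] psi 78.5 tilt 1.57 j7 -1.19
tool delta [-0.8 -0.3  6. ] turn 0.1 open 29.9 F [-0.7 -0.6 -0.7]
```

Request:
{"op": "arm_command", "data": {
  "plan": [0, 0, 3, 0, 0, 0, 2, 0, 0, 0, 1, 0, 0, 0, 1, 0, 0, 0, 0, 0]
}}

```text
clock: 27.1
position: [0.525, 0.4201, 0.0109]
ee_rot: [0.006, 0.775, 0.632, -0.012]
wrist_force: [-0.4, -0.3, -0.1]
opening: 0.0293
```

```bash
python3 go.py 524 419 11.5 78.4
```

```text
t 27.1 pos [525.  420.1  10.9] psi 78.5 tilt 1.49 j7 -1.19
tool delta [-1.3 -0.7 -0.6] turn 0.1 open 29.3 F [-0.4 -0.3 -0.1]
```

Release slowly, lift straight.

Request:
{"op": "arm_command", "data": {
  "plan": [0, 0, 0, 0, 0, 0, 0, 0, 0, 0, 0, 0, 0, 0, 0, 0],
  "hand": 44
}}

```text
clock: 27.5
position: [0.5253, 0.4203, 0.0114]
ee_rot: [0.006, 0.775, 0.632, -0.011]
wrist_force: [0.4, 0.8, 0.6]
opening: 0.0439
```

Request:
{"op": "arm_command", "data": {
  "plan": [0, 0, -10, 0, 0, 0, -10, 0, 0, 0, -15, 0, 0, 0, -20, 0, 0, 0, -30, 0, 0, 0, -40, 0, 0, 0, -20, 0, 0, 0, 0, 0]
}}

```text
clock: 28.3
position: [0.5269, 0.4246, 0.1703]
ee_rot: [0.005, 0.774, 0.633, -0.009]
wrist_force: [0.2, 0.4, -0.6]
opening: 0.0437
```

```bash
python3 go.py 440 198 130 78.4;  python3 - <<'E'
from h import *
s=optics.get_image("side")
cv2.imwrite("pics/c7.png",cv2.resize(s[200:380,90:340],None,fx=2.5,fy=2.5))
E
```

```text
t 28.3 pos [526.9 424.6 170.3] psi 78.5 tilt 1.24 j7 -1.13
tool delta [-238.4  -39.7   45.5] turn 0.1 open 43.7 F [ 0.2  0.4 -0.6]
```

View pics/c7.png

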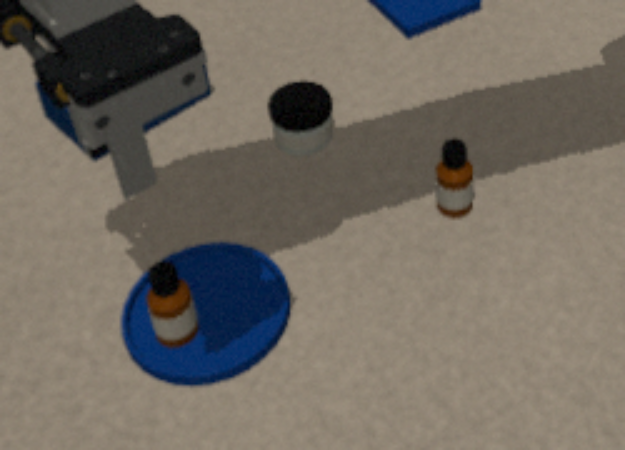

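Request:
{"op": "arm_command", "data": {
  "plan": [-28, -5, 0, 0, -28, -5, 0, 0, -28, -5, 0, 0, -28, -5, 0, 0, -28, -5, 0, 0, -28, -5, 0, 0, -28, -5, 0, 0, -25, -4, 0, 0, -10, 0, 0, 0, 0, 0, 0, 0],
  "hand": 54
}}

```text
clock: 29.35
position: [0.4343, 0.1951, 0.1685]
ee_rot: [0.004, 0.774, 0.633, -0.015]
wrist_force: [0.2, 1.1, 0.4]
opening: 0.0544
```

```bash
python3 go.py 440 198 80 78.4
```

```text
t 29.35 pos [434.3 195.1 168.5] psi 78.5 tilt 1.79 j7 -0.83
tool delta [ 6.5  6.1 88.3] turn 0.1 open 54.4 F [0.2 1.1 0.4]
```

Request:
{"op": "arm_command", "data": {
  "plan": [3, 2, 15, 0, 3, 2, 20, 0, 0, 2, 20, 0, 0, 0, 15, 0, 0, 0, 10, 0, 0, 0, 0, 0]
}}

```text
clock: 29.95
position: [0.4418, 0.2043, 0.0846]
ee_rot: [0.003, 0.773, 0.634, -0.014]
wrist_force: [0.1, -0.2, 0.9]
opening: 0.0537
```

```bash
python3 go.py 440 198 8 78.4
```

```text
t 29.95 pos [441.8 204.3  84.6] psi 78.7 tilt 1.64 j7 -0.91
tool delta [-4.6  0.4 76.7] turn 0.3 open 53.7 F [ 0.1 -0.2  0.9]
```

Request:
{"op": "arm_command", "data": {
  "plan": [-2, 0, 3, 0.3, -2, 0, 8, 0, -1, 0, 8, 0, 0, 0, 8, 0, 0, 0, 8, 0, 0, 0, 0, 0]
}}

```text
clock: 30.55
position: [0.4411, 0.1993, 0.0482]
ee_rot: [0.004, 0.775, 0.632, -0.013]
wrist_force: [0.5, -0.1, -0.0]
opening: 0.054
```

```bash
python3 go.py 440 198 8 78.4
```

```text
t 30.55 pos [441.1 199.3  48.2] psi 78.4 tilt 1.52 j7 -0.95
tool delta [-0.5 -0.4 40.2] turn 0.0 open 54.0 F [ 0.5 -0.1 -0. ]
```

Request:
{"op": "arm_command", "data": {
  "plan": [0, 0, 9, 0, 0, 0, 9, 0, 0, 0, 9, 0, 0, 0, 8, 0, 0, 0, 4, 0, 0, 0, 0, 0]
}}

```text
clock: 31.15
position: [0.4403, 0.1984, 0.0054]
ee_rot: [0.003, 0.775, 0.632, -0.013]
wrist_force: [0.7, 0.2, 0.8]
opening: 0.0538
```

```bash
python3 go.py 440 198 8 78.4
```

```text
t 31.15 pos [440.3 198.4   5.4] psi 78.4 tilt 1.54 j7 -0.99
tool delta [-0.5 -0.3 -2.6] turn 0.0 open 53.8 F [0.7 0.2 0.8]
```

Request:
{"op": "arm_command", "data": {
  "plan": [0, 0, 0, 0, 0, 0, 0, 0, 0, 0, 0, 0, 0, 0, 0, 0, 0, 0, 0, 0, 0, 0, 0, 0],
  "hand": 10
}}

```text
clock: 31.75
position: [0.441, 0.1987, 0.0063]
ee_rot: [0.004, 0.775, 0.632, -0.012]
wrist_force: [0.2, -0.4, -1.5]
opening: 0.0295
```

```bash
python3 go.py 440 198 8 78.4
```

```text
t 31.75 pos [441.  198.7   6.3] psi 78.4 tilt 1.47 j7 -0.99
tool delta [-0.9 -0.9 -1.6] turn 0.0 open 29.5 F [ 0.2 -0.4 -1.5]
```

Request:
{"op": "arm_command", "data": {
  "plan": [0, 0, -15, 0, 0, 0, -25, 0, 0, 0, -30, 0, 0, 0, -30, 0, 0, 0, -30, 0, 0, 0, -15, 0, 0, 0, 0, 0]
}}

```text
clock: 32.45
position: [0.4422, 0.2017, 0.1565]
ee_rot: [0.003, 0.775, 0.632, -0.013]
wrist_force: [-1.1, 0.4, -0.5]
opening: 0.0298
```

```bash
python3 go.py 514 368 140 78.4
```

```text
t 32.45 pos [442.2 201.7 156.5] psi 78.4 tilt 1.55 j7 -0.85
tool delta [177.7  37.2  11.8] turn 0.0 open 29.8 F [-1.1  0.4 -0.5]
```

Request:
{"op": "arm_command", "data": {
  "plan": [20, 4, 0, 0, 28, 6, 0, 0, 28, 6, 0, 0, 28, 6, 0, 0, 28, 6, 0, 0, 20, 5, 0, 0, 15, 3, 0, 0, 8, 1, 0, 0, 0, 0, 0, 0]
}}

```text
clock: 33.35
position: [0.5137, 0.3688, 0.1415]
ee_rot: [0.004, 0.775, 0.631, -0.018]
wrist_force: [-0.0, -0.2, 0.8]
opening: 0.0294
```

```bash
python3 go.py 514 368 80 78.4
```

```text
t 33.35 pos [513.7 368.8 141.5] psi 78.3 tilt 2.06 j7 -1.09
tool delta [ 1.2  1.4 61.5] turn -0.1 open 29.4 F [-0.  -0.2  0.8]
```

Request:
{"op": "arm_command", "data": {
  "plan": [0, 0, 10, 0, 0, 0, 10, 0, 0, 0, 10, 0, 0, 0, 10, 0, 0, 0, 10, 0, 0, 0, 10, 0, 0, 0, 10, 0, 0, 0, 10, 0, 0, 0, 0, 0]
}}

```text
clock: 34.25
position: [0.5108, 0.3623, 0.0527]
ee_rot: [0.004, 0.776, 0.63, -0.019]
wrist_force: [1.3, -0.2, -0.8]
opening: 0.0296
```

```bash
python3 go.py 514 368 10.3 78.4
```

```text
t 34.25 pos [510.8 362.3  52.7] psi 78.2 tilt 2.25 j7 -1.13
tool delta [ 7.8  2.7 42.1] turn -0.2 open 29.6 F [ 1.3 -0.2 -0.8]
```

Request:
{"op": "arm_command", "data": {
  "plan": [4, 1, 2, 0, 3, 1, 8, 0, 1, 0.5, 9, 0, 1, 0, 9, 0, 0, 0, 6, 0, 0, 0, 0, 0]
}}

```text
clock: 34.85
position: [0.5149, 0.3709, 0.0157]
ee_rot: [0.004, 0.776, 0.63, -0.019]
wrist_force: [-0.1, -0.2, -0.4]
opening: 0.0294
```

```bash
python3 go.py 514 368 10.3 78.4
```

```text
t 34.85 pos [514.9 370.9  15.7] psi 78.2 tilt 2.19 j7 -1.16
tool delta [-2.8 -0.2  5.5] turn -0.2 open 29.4 F [-0.1 -0.2 -0.4]
```

Request:
{"op": "arm_command", "data": {
  "plan": [-1, 0, 2, 0, 0, 0, 2, 0, 0, 0, 1, 0, 0, 0, 0, 0]
}}

```text
clock: 35.25
position: [0.5148, 0.3696, 0.0107]
ee_rot: [0.004, 0.776, 0.63, -0.018]
wrist_force: [-0.5, 0.3, -0.9]
opening: 0.0298
```

```bash
python3 go.py 514 368 10.3 78.4
```

```text
t 35.25 pos [514.8 369.6  10.7] psi 78.2 tilt 2.16 j7 -1.16
tool delta [-1.7 -0.4  0.5] turn -0.2 open 29.8 F [-0.5  0.3 -0.9]
```

Request:
{"op": "arm_command", "data": {
  "plan": [0, 0, 0.5, 0, 0, 0, 0, 0, 0, 0, 0, 0, 0, 0, 0, 0],
  "hand": 44
}}

```text
clock: 35.65
position: [0.5152, 0.3698, 0.0109]
ee_rot: [0.004, 0.776, 0.63, -0.018]
wrist_force: [-0.2, -0.1, 0.6]
opening: 0.0444
```

Request:
{"op": "arm_command", "data": {
  "plan": [0, 0, -10, 0, 0, 0, -10, 0, 0, 0, -15, 0, 0, 0, -20, 0, 0, 0, -30, 0, 0, 0, -40, 0, 0, 0, -20, 0, 0, 0, 0, 0]
}}

```text
clock: 36.45
position: [0.5185, 0.3751, 0.1697]
ee_rot: [0.004, 0.776, 0.631, -0.016]
wrist_force: [0.2, 0.1, -0.1]
opening: 0.0439
```

```bash
python3 go.py 594 213 130 20;  python3 - <<'E'
from h import *
s=optics.get_image("side")
cv2.imwrite("pics/c8.png",cv2.resize(s[200:380,90:340],None,fx=2.5,fy=2.5))
E
```

```text
t 36.45 pos [518.5 375.1 169.7] psi 78.2 tilt 1.89 j7 -1.09
tool delta [-142.1  107.6   42.5] turn 58.2 open 43.9 F [ 0.2  0.1 -0.1]
```

View pics/c8.png

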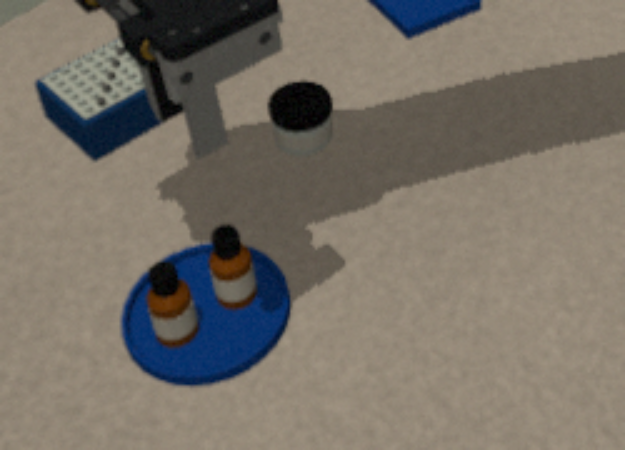

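Request:
{"op": "arm_command", "data": {
  "plan": [-20, 15, 0, 0, -20, 15, 0, 0, -20, 15, 0, 0, -20, 15, 0, 0, -20, 15, 0, 0, -20, 15, 0, 0, -20, 15, 0, 0, 0, 0, 0, 0],
  "hand": 88
}}

```text
clock: 37.3
position: [0.5913, 0.2091, 0.166]
ee_rot: [0.003, 0.775, 0.632, -0.021]
wrist_force: [-0.2, 0.4, 0.4]
opening: 0.0878
```

Request:
{"op": "arm_command", "data": {
  "plan": [0, 0, 0, 8.5, 0, 0, 0, 8.5, 0, 0, 0, 8.5, 0, 0, 0, 8.5, 0, 0, 0, 8.5, 0, 0, 0, 8.5, 0, 0, 0, 8, 0, 0, 0, 0]
}}

```text
clock: 38.1
position: [0.5862, 0.2101, 0.16]
ee_rot: [0.013, 0.987, 0.159, -0.021]
wrist_force: [-0.5, 0.5, 0.3]
opening: 0.0878
```

```bash
python3 go.py 594 213 80 20
```

```text
t 38.1 pos [586.2 210.1 160. ] psi 18.3 tilt 2.87 j7 -1.75
tool delta [12.  -1.8 79.5] turn -1.7 open 87.8 F [-0.5  0.5  0.3]
```

Request:
{"op": "arm_command", "data": {
  "plan": [4, -1, 10, -0.8, 4, -1, 12, -0.9, 4, 0, 12, 0, 0, 0, 12, 0, 0, 0, 12, 0, 0, 0, 12, 0, 0, 0, 10, 0, 0, 0, 0, 0]
}}

```text
clock: 38.9
position: [0.5924, 0.2135, 0.0691]
ee_rot: [0.013, 0.983, 0.182, -0.024]
wrist_force: [0.5, 0.2, 0.4]
opening: 0.0879
```

```bash
python3 go.py 594 213 16 20;  python3 - <<'E'
from h import *
s=optics.get_image("side")
cv2.imwrite("pics/c9.png",cv2.resize(s[150:330,90:340],None,fx=2.5,fy=2.5))
E
```

```text
t 38.9 pos [592.4 213.5  69.1] psi 21.0 tilt 3.11 j7 -1.73
tool delta [ 4.1  0.2 53. ] turn 1.0 open 87.9 F [0.5 0.2 0.4]
```

View pics/c9.png

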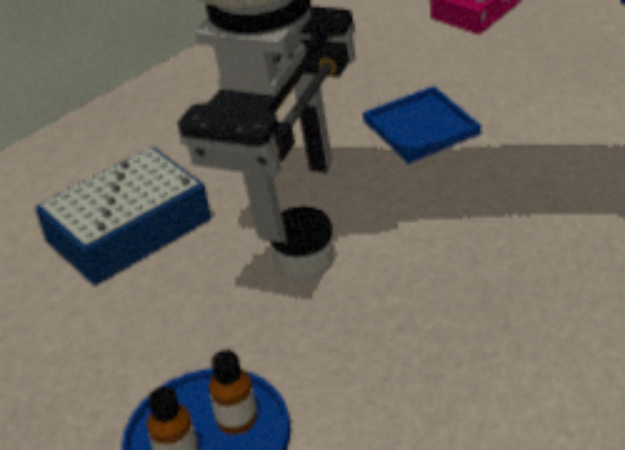

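Request:
{"op": "arm_command", "data": {
  "plan": [1.5, 0, 9, 0.5, 1.5, 0, 9, 0.5, 1, 0, 9, 0, 0, 0, 8, 0, 0, 0, 8, 0, 0, 0, 6, 0, 0, 0, 0, 0]
}}

```text
clock: 39.65
position: [0.5953, 0.2138, 0.0175]
ee_rot: [0.013, 0.985, 0.173, -0.023]
wrist_force: [-0.2, -0.2, -0.2]
opening: 0.0876
```

```bash
python3 go.py 594 213 16 20
```

```text
t 39.65 pos [595.3 213.8  17.5] psi 19.9 tilt 2.96 j7 -1.76
tool delta [-1.5  0.2  1.5] turn -0.1 open 87.6 F [-0.2 -0.2 -0.2]
```

Request:
{"op": "arm_command", "data": {
  "plan": [-1, 0, 1, 0, 0, 0, 0, 0, 0, 0, 0, 0, 0, 0, 0, 0, 0, 0, 0, 0, 0, 0, 0, 0, 0, 0, 0, 0],
  "hand": 40,
  "squeeze": 15
}}

```text
clock: 40.35
position: [0.5949, 0.2136, 0.0176]
ee_rot: [0.012, 0.985, 0.173, -0.022]
wrist_force: [0.3, 0.1, 0.7]
opening: 0.0537
```

```bash
python3 go.py 637.3 -5.9 130 20
```

```text
t 40.35 pos [594.9 213.6  17.6] psi 19.9 tilt 2.87 j7 -1.76
tool delta [ -40.1  222.7 -106.8] turn -0.1 open 53.7 F [0.3 0.1 0.7]
```

Request:
{"op": "arm_command", "data": {
  "plan": [0, 0, -12, 0, 0, 0, -20, 0, 0, 0, -20, 0, 0, 0, -25, 0, 0, 0, -20, 0, 0, 0, 0, 0]
}}

```text
clock: 40.95
position: [0.5988, 0.2172, 0.1219]
ee_rot: [0.012, 0.985, 0.173, -0.022]
wrist_force: [-0.0, 0.6, 0.1]
opening: 0.0539
```

```bash
python3 go.py 637.3 -5.9 100 20;  python3 - <<'E'
from h import *
s=optics.get_image("side")
cv2.imwrite("pics/c10.png",cv2.resize(s[120:330,90:340],None,fx=2.5,fy=2.5))
E
```

```text
t 40.95 pos [598.8 217.2 121.9] psi 19.9 tilt 2.84 j7 -1.74
tool delta [-38.7 222.4  27.4] turn -0.1 open 53.9 F [-0.   0.6  0.1]
```

View pics/c10.png

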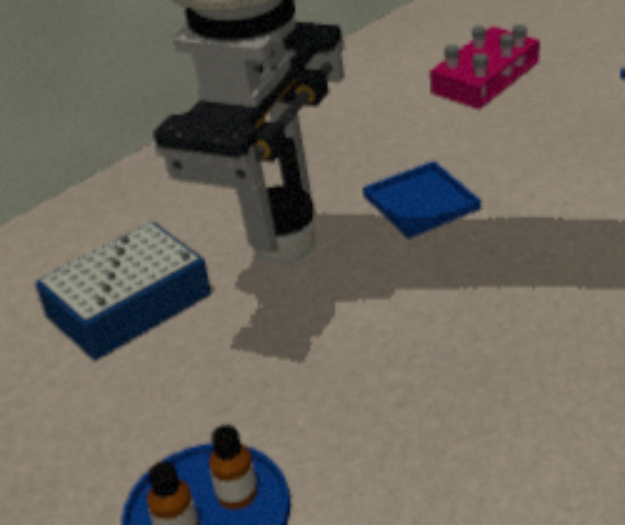

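Jar is held upright, opening 54 mm (= lid). Jar underside is ≈17.6 mm below the TCP, so release at TCP z ≈ 21.5 mm.

Request:
{"op": "arm_command", "data": {
  "plan": [-3, 18, 0, 0, -5, 28, 0, 0, -5, 28, 0, 0, -5, 28, 0, 0, -5, 28, 0, 0, -5, 28, 0, 0, -5, 28, 0, 0, -4, 20, 0, 0, -2, 12, 0, 0, 0, 0, 0, 0]
}}

```text
clock: 42.0
position: [0.6319, -0.0201, 0.1172]
ee_rot: [0.013, 0.985, 0.171, -0.029]
wrist_force: [-0.5, 0.3, -0.9]
opening: 0.0534
```

```bash
python3 go.py 637.3 -5.9 60 20
```

```text
t 42.0 pos [631.9 -20.1 117.2] psi 19.7 tilt 3.67 j7 -1.36
tool delta [ 13.4 -12.5  56.3] turn -0.3 open 53.4 F [-0.5  0.3 -0.9]
```

Request:
{"op": "arm_command", "data": {
  "plan": [5, -5, 8, 0, 5, -5, 10, 0, 3, -2, 10, 0, 0, 0, 10, 0, 0, 0, 10, 0, 0, 0, 5, 0, 0, 0, 0, 0]
}}

```text
clock: 42.7
position: [0.6359, 0.0005, 0.0561]
ee_rot: [0.012, 0.984, 0.174, -0.031]
wrist_force: [-0.3, -0.1, -0.7]
opening: 0.0534
```

```bash
python3 go.py 637.3 -5.9 21.5 20
```

```text
t 42.7 pos [6.359e+02 5.000e-01 5.610e+01] psi 20.1 tilt 3.78 j7 -1.4
tool delta [ 1.4  6.1 34.7] turn 0.1 open 53.4 F [-0.3 -0.1 -0.7]
```

Request:
{"op": "arm_command", "data": {
  "plan": [1, 3, 3, 0, 0, 2, 8, 0, 0, 0, 8, 0, 0, 0, 6, 0, 0, 0, 4, 0, 0, 0, 0, 0]
}}

```text
clock: 43.3
position: [0.6374, -0.0062, 0.0253]
ee_rot: [0.012, 0.984, 0.174, -0.03]
wrist_force: [-0.2, -0.7, 0.1]
opening: 0.0534
```

```bash
python3 go.py 637.3 -5.9 21.5 20
```

```text
t 43.3 pos [637.4  -6.2  25.3] psi 20.0 tilt 3.73 j7 -1.4
tool delta [ 0.2 -0.4  3.8] turn 0.0 open 53.4 F [-0.2 -0.7  0.1]
```

Request:
{"op": "arm_command", "data": {
  "plan": [0, 0, 2, 0, 0, 0, 1, 0, 0, 0, 0.5, 0, 0, 0, 0, 0]
}}

```text
clock: 43.7
position: [0.6376, -0.0061, 0.022]
ee_rot: [0.012, 0.984, 0.174, -0.03]
wrist_force: [-0.3, 0.5, -0.7]
opening: 0.0541
```

Request:
{"op": "arm_command", "data": {
  "plan": [0, 0, 0, 0, 0, 0, 0, 0, 0, 0, 0, 0, 0, 0, 0, 0],
  "hand": 78
}}

```text
clock: 44.1
position: [0.638, -0.0061, 0.0226]
ee_rot: [0.012, 0.984, 0.174, -0.029]
wrist_force: [0.4, 0.3, 0.1]
opening: 0.0774
```

Request:
{"op": "arm_command", "data": {
  "plan": [0, 0, -8, 0, 0, 0, -10, 0, 0, 0, -15, 0, 0, 0, -20, 0, 0, 0, -30, 0, 0, 0, -30, 0, 0, 0, -20, 0, 0, 0, 0, 0]
}}

```text
clock: 44.9
position: [0.6462, -0.0007, 0.1689]
ee_rot: [0.013, 0.984, 0.174, -0.027]
wrist_force: [0.2, 0.4, 0.5]
opening: 0.0781
```

```bash
python3 go.py 450 -450 180 20
```

```text
t 44.9 pos [646.2  -0.7 168.9] psi 20.0 tilt 3.43 j7 -1.37
tool delta [-338.3  354.7   13.9] turn 0.0 open 78.1 F [0.2 0.4 0.5]
```

Request:
{"op": "arm_command", "data": {
  "plan": [-31, 23, 0, 0, -31, 23, 0, 0, -31, 23, 0, 0, -31, 23, 0, 0, -31, 23, 0, 0, -31, 23, 0, 0, -31, 23, 0, 0, -31, 23, 0, 0, -31, 23, 0, 0, -31, 23, 0, 0, -31, 23, 0, 0, -31, 23, 0, 0, -31, 23, 0, 0, -31, 23, 0, 0, -31, 23, 0, 0, -31, 23, 0, 0, 0, 0, 0, 0, 0, 0, 0, 0]
}}

```text
clock: 46.7
position: [0.2911, -0.5333, 0.2089]
ee_rot: [0.013, 0.984, 0.176, -0.025]
wrist_force: [0.9, 0.6, -0.7]
opening: 0.0783
```

```bash
python3 go.py 300 -520 180 20
python3 - <<'E'
from h import *
t=optics.get_image("top");s=optics.get_image("side")
cv2.imwrite("pics/top9.png",t);cv2.imwrite("pics/side9.png",s)
cv2.imwrite("pics/top9c.png",cv2.resize(t[110:290,110:480],None,fx=2.1,fy=2.1))
cv2.imwrite("pics/side9c.png",cv2.resize(s[110:370,90:430],None,fx=2.3,fy=2.3))
E
python3 m.py pics/top9.png
```

```text
t 46.7 pos [ 291.1 -533.3  208.9] psi 20.2 tilt 3.19 j7 -0.23
tool delta [14.4 -9.8 28. ] turn 0.2 open 78.3 F [ 0.9  0.6 -0.7]
blue px [290.  184.3] 652 rect mm [637.3  -5.9] [86.7 88.9] 71.4
blue px [432.  232.2] 1709 rect mm [ 511.2 -394.8] [112.1 172.3] 78.4
blue px [143.  223.3] 1136 rect mm [518.8 393.7] [116.7 116.5] 3.9
grey px [289.5 180.8] 328 z 0.026 [639.5  -4.8] [55.9 51.4] 1.1
grey px [436.4 218. ] 382 z 0.026 [ 544.6 -401.8] [89.5 35.2] 78.4
grey px [430.6 243.5] 344 z 0.026 [ 476.3 -384.9] [88.7 32.5] 81.3
grey px [318.2 296. ] 117 z 0.026 [334.2 -84.6] [42.  18.1] 48.8
black px [194.3 151.4] [165 130  48  30 213] z42 [0.7138 0.2558 0.042 ] z66 [0.706  0.2509 0.066 ]
black px [289.4 180.3] [280 171  20  20 309] z42 [ 0.637  -0.0043  0.042 ] z66 [ 0.6307 -0.0042  0.066 ]
black px [127.5 217.5] [123 213  10   9  59] z42 [0.5275 0.4248 0.042 ] z66 [0.5233 0.4168 0.066 ]
black px [145.6 221.6] [142 218   9   8  53] z42 [0.5173 0.3748 0.042 ] z66 [0.5133 0.3677 0.066 ]
black px [437.1 223.5] [426 221  25   6  35] z42 [ 0.527  -0.3983  0.042 ] z66 [ 0.5228 -0.3906  0.066 ]
```

View pics/top9c.png

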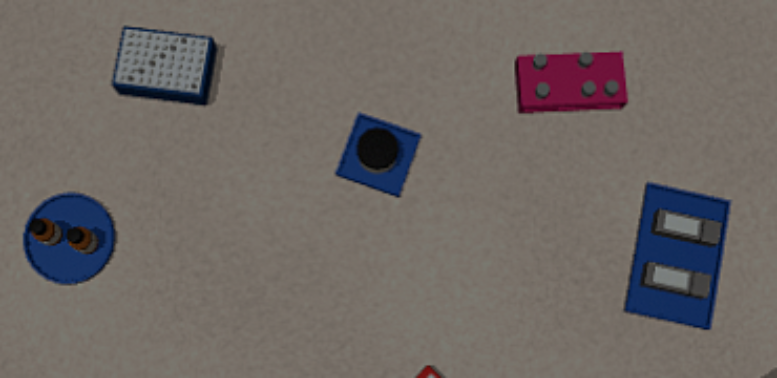

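View pics/side9c.png

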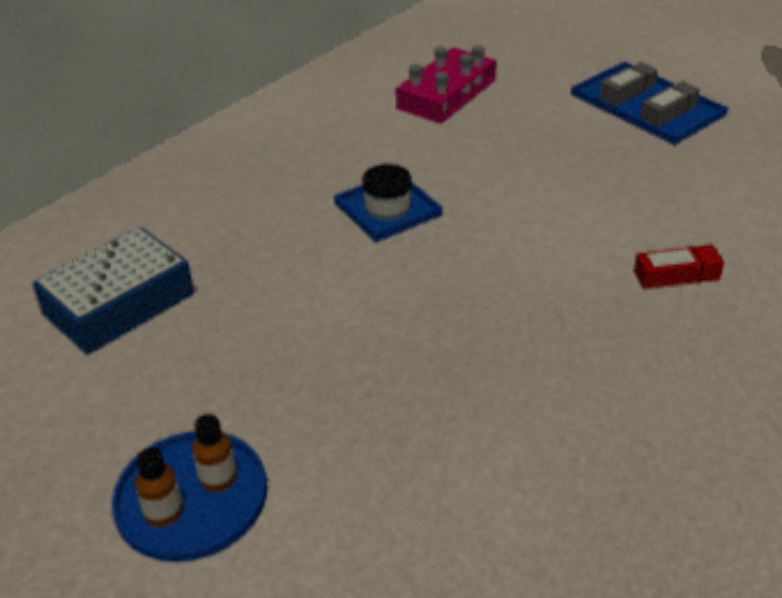

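Run:
```python
from rig import bot
print(bot.sign_off())
```

```text
the job is handed in; nothing more can be done
None
```

All five items are in their trays, and I handed the job in at about 47 s of the 144 s allowed. No verdict is reported at hand-in.

**What I did:** I put both grey mailers flat, side by side, in the long tray and stood both bottles in the round tray. The jar stands in the square tray. The first mailer grip only caught about 8 mm at the fingertips, so I released it and gripped again lower before lifting. I left the red look-alike where it was.

**Last checks, from the final top and side pictures:**

| Item | Measured position | Limit |
|---|---|---|
| Mailers | about 34 mm either side of the long tray's centre in x, under 10 mm off in y | 70 mm in x, 40 mm in y |
| Bottles | about 24 mm and 26 mm from the round tray's centre, about 50 mm apart | 44 mm from centre |
| Jar | about 2 mm from the square tray's centre | 20 mm in x and y |

- **Orientation:** both mailers lie flat with the paper patch up, and the bottles and jar stand upright.
- **Bystanders:** the tip box measures the same as at the start (under 1 mm), and the tube rack looks unmoved.
- **Heights:** I did not measure underside heights from the pictures. Each item was released with the gripper about 4 mm higher than at pickup, which is the thickness of the tray floor.

**What disagreed:** the tool's tilt drifted up to 3.8° during the run, which the moves could not correct. The mailers' outlines in the last picture came out 3–6 mm too large, I think because of dark shadows beside them.

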